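Run a row of sofa feet up to the stop of the bolt-driving jig and lock it with the keeper

TASK

Six wooden sofa feet stand in a row between the rails of the jig: push gently with the fingertips on the last foot only, at the open end, so that the whole row slides along as one train until the first foot is right up against the end stop and no gaps are left. Then push the wooden turn-button (the keeper) round until it lies square across the rails behind the row. Only push: do not squeeze or lift any foot, and leave everything else on the table where it is.

Things in the scene. Friction and masses are not known exactly. Their poses are not given: they have to be found in the camera images.
- jig: the jig, screwed to the table: plywood baseboard 130 x 470 x 18 mm, on it two low rails and an end stop. Origin: centre of the baseboard's underside, on the table. y runs along the rails to the end stop (roughly the robot's left), x across them away from the robot, z up. Channel between the rails: 48 mm wide, centred on x = 0, floor 18 mm above the table, open at its -y end (y = -200 mm)
- end_stop (a point): centre of the end stop's face, 39 mm above the table, in jig frame (0, 165, 39) mm. The stop is a wooden block across the channel's +y end, its top 56 mm above the table. The wooden rails on both sides of the channel are 20 mm wide, tops 30 mm above the table
- foot1: foot nearest the end stop: square dark wooden sofa foot 45 x 45 mm, 42 mm tall, about 80 g, steel insert in its top; origin: centre of its underside, 18 mm above the table, axes as the jig's. The six touch one another, with 1.5 mm play to each rail, and start 50 to 100 mm short of the stop. Home: its origin at jig y = 142.5 mm, each next one 45 mm less
- foot2: the same kind of foot. Number 2 of the row, counted from the end stop.
- foot3: the same kind of foot. Number 3 of the row, counted from the end stop.
- foot4: the same kind of foot. Number 4 of the row, counted from the end stop.
- foot5: the same kind of foot. Number 5 of the row, counted from the end stop.
- foot6: the same kind of foot, the last of the row, at the channel's open end; its rear face lies 22.5 mm behind its origin (at jig y = -105 mm when the row is home). Pushing the whole row along takes about 2 to 5 N
- keeper (a joint): angle of the keeper, a wooden turn-button on the rail nearest the robot. 0 = points along the rail, away from the end stop (open); negative = free end swung out towards the robot; +1.57 = square across both rails, on its stop pin, 3 mm behind a row that is home. Grows counter-clockwise seen from above; limits -0.75, 1.571; starts at -0.6 to -0.1; stays where left; under 1 N turns it
- keeper_pivot (a point): axis of the keeper's pivot screw, half-way up the bar, 39 mm above the table, in jig frame (-34, -117, 39) mm. The bar is 18 mm wide and 16 mm thick (31 to 47 mm above the table) and reaches 89 mm from the pivot
- keeper_tip (a point): point on the keeper's centre line 80 mm from the pivot, near its round free end, half-way up the bar
- spare_foot: a seventh foot, the same as the others, standing by itself on the table beyond the far rail; not part of the row; origin: centre of its underside, on the table. To be left alone.
- thread_spool: spool of red thread, 40 mm across, 66 mm tall, standing on the table beyond the far rail; origin: centre of its underside, on the table. To be left alone.
- bolt_tin: open round steel tin of hanger bolts, 72 mm across, 45 mm tall, on the robot's side of the jig near the stop end; origin: centre of its underside, on the table. To be left alone.
- pencil: flat carpenter's pencil, 170 x 14 x 8 mm, lying on the robot's side of the jig, roughly along it; origin: centre of its underside, on the table. To be left alone.
- shears: cutting shears, 240 mm long, up to 80 mm wide, 14 mm high, lying on the table beyond the far rail; origin: about its middle, on the table. To be left alone.
- tack_hammer: hammer, 250 mm long, lying on the table past the open end of the jig; origin: about its middle, on the table. To be left alone.
- try_square: try square, wooden stock 115 mm, steel blade 150 mm, lying on the table past the stop end of the jig; origin: middle of the stock, on the table. To be left alone.
Things that resemble listed ones, but are neither listed nor needed, are in the scene too. What is shaped like the foot6 but turquoise is not meant. Leave any turquoise look-alike of the foot1 alone.

How it is judged:
On the way, in this order (a step that is already met when the one before it is completed fails the run):
1. the whole row is home against the end stop while the keeper is still open (y of foot1 in the frame of jig between 0.1385 and 0.1455 m and y of foot2 in the frame of jig between 0.0935 and 0.1005 m and y of foot3 in the frame of jig between 0.0485 and 0.0555 m and y of foot4 in the frame of jig between 0.0035 and 0.0105 m and y of foot5 in the frame of jig between -0.0415 and -0.0345 m and y of foot6 in the frame of jig between -0.0865 and -0.0795 m and z of each of foot1, foot2, foot3, foot4, foot5, foot6 in the frame of jig below 0.021 m and angle between each of foot1, foot2, foot3, foot4, foot5, foot6's own z axis and vertical below 0.06 rad and value of joint keeper below 1 rad), for 0.2 s.
2. the keeper is square across the rails behind the row (value of joint keeper above 1.47 rad and y of foot1 in the frame of jig between 0.1385 and 0.1455 m and y of foot2 in the frame of jig between 0.0935 and 0.1005 m and y of foot3 in the frame of jig between 0.0485 and 0.0555 m and y of foot4 in the frame of jig between 0.0035 and 0.0105 m and y of foot5 in the frame of jig between -0.0415 and -0.0345 m and y of foot6 in the frame of jig between -0.0865 and -0.0795 m), for 0.2 s.
At the end, for the whole second after the job is handed in: All six feet stand flat in the channel, each within 4 mm of its place in a closed row against the end stop, at rest, and the keeper is turned to within 6 degrees of square across the rails (joint above 1.47) (all of step 2 and z of each of foot1, foot2, foot3, foot4, foot5, foot6 in the frame of jig below 0.021 m and angle between each of foot1, foot2, foot3, foot4, foot5, foot6's own z axis and vertical below 0.06 rad and linear speed of each of foot1, foot2, foot3, foot4, foot5, foot6 below 0.01 m/s and velocity of joint keeper below 0.05 rad/s); the robot touches nothing.
It fails at once if a foot of the row or the spare foot is lifted or tipped (more than 6 mm up, or 15 degrees) (z of any of foot1, foot2, foot3, foot4, foot5, foot6 in the frame of jig above 0.024 m or height (world z) of spare_foot above 0.006 m or angle between any of foot1, foot2, foot3, foot4, foot5, foot6, spare_foot's own z axis and vertical above 0.26 rad).
It fails at once if the fingers push on a foot other than the last (contact force between the fingers and foot1 above 2 N or contact force between the fingers and foot2 above 2 N or contact force between the fingers and foot3 above 2 N or contact force between the fingers and foot4 above 2 N or contact force between the fingers and foot5 above 2 N).
It fails at once if the last foot is squeezed or rammed (more than 40 N) (contact force between the fingers and foot6 above 40 N).
It fails at once if a thing that should be left alone is moved by more than 15 mm (distance of any of spare_foot, thread_spool, bolt_tin, pencil, shears, tack_hammer, try_square from where it was at the start of the episode above 0.015 m).
It also fails if it takes over 45 s, if anything falls off the work surface, if the arm or the gripper's body presses on something with over 40 N, if the wrist force passes 120 N, or if a joint passes its speed limit or range.

ROBOT

A 6-joint arm with a two-finger parallel gripper is mounted at the origin on the work surface. World frame = base frame: x ahead of the robot, y to its left, z up, the work surface at z = 0. Lengths are in m, angles in rad, forces in N, time in s.
With the tool pointing down it reaches from about 0.3 to 0.875 m from the base axis. Payload 6.4 kg.
Tool frame: the origin (TCP) lies midway between the tips of the shut fingers; the grasp point (between the pads) lies 19 mm behind it; z points along the fingers, y is the line along which they close (so a half turn about z gives the same grasp; the last joint's range is limited). The gripper opens to 85 mm and grips with 20 to 120 N. Pads are 22 mm wide; open, the fingers measure 114 mm over their backs; the gripper's body (76 mm by 85 mm) begins 54 mm behind the grasp point. The pads swing forward as they close: fully open they stand 13 mm farther back than shut.
Start: joints at [0.958, 0.181, 1.607, -0, 1.354, -0.206], TCP at [0.228, 0.528, 0.231] pointing down, gripper open.
Joint ranges: [-2.99, 2.99], [-0.89, 2.07], [0.3, 2.58], [-1.14, 4.28], [0, 2.63], [-3.12, 3.12]. Speed limits (rad/s): [2.57, 2.57, 3.01, 3.14, 3.14, 3.14].

INTERFACE

Orientations are given as [roll, pitch, yaw] about the fixed x, y, z axes, in that order (R = Rz(yaw) Ry(pitch) Rx(roll)).
In Python, from workcell import get_state, capture, calibration, sign_off gives the robot as it stands. The module is installed in compiled form; this text tells all that it offers.
- The arm moves only by the tool arm_command, never from a script. Its argument "steps" is a list that holds one entry, the list of rows, each a list of 5 numbers: the shift along the tool's x, y, z in units of 300 mm (1.0 is 300 mm), then the turn about the tool's z in units of 0.5 rad (1.0 is 0.5 rad), then the closure, from 0 (fully open) to 1 (shut). A call has exactly 10 rows; each row is the pose to reach, as a shift and turn from the pose commanded when the call began, along the tool's axes at that moment; what a row does not reach only later rows make up. A row lasts 1/10 s, in which the tool goes at most 50 mm and 8.59 degrees, less where a joint would pass 70% of its speed; a pose out of reach is approached as far as the arm can. A call with a number of a shift or a turn outside -1 to 1 is refused whole. A call with a gripper value outside its range is refused whole. The fingers move at their own pace and stop on an object; "squeeze" is the grip in N (left out, the last holds). Time passes only in rows, so rows that repeat a pose let the fingers close, or fill a call up. It gives the time, the measured TCP pose, the force, the opening and the grip force at its end, in the units of the state.
- get_state(): the state, without advancing time (a new reading comes with each control period).
- capture(name): name is "scene" or "top"; returns the picture (384x512x3 uint8, red, green, blue); there is no depth.
- calibration(name): a dict with "fx", "fy", "cx", "cy" (pixels), "k1" (the pictures are not rectified: a ray, as slopes to the right and down, at radius r is drawn at 1 + k1 r^2 times it, then the intrinsics apply), "R" (3x3) and "t" (3): a world point X has camera coordinates R X + t. Camera axes: x right, y down, z forward; pixel columns grow to the right and rows downward; lengths in m; the calibration is good to about 2 mm. A picture is of the moment at which its call begins. calibration takes no time and is no camera call.
- sign_off(): hands the job in; it is judged then, once.
The state is a dict: "clock": time; "q": joint angles; "qd": joint speeds; "effort": joint torques, N m; "ee_pos": TCP position; "orientation": TCP orientation; "force": force on the tool from outside, world axes, zero at the start; "moment": the same for the moment, N m; "gripper_width": finger opening in m; "grip_force": force on a finger pad.
Only numpy, scipy, OpenCV 4.12 (cv2) and the standard library are available. Lean on these libraries where they do the work, as an engineer would, in place of code of your own. Each camera call takes 0.05 s, during which the arm holds its last target. There are 200 camera calls.

## Working session

There is one attempt and no reset: what is moved stays moved. The work goes in short steps, Python scripts to look and compute and a tool call to move; the robot and the scene stay as the last step left them, time stands still between calls to the robot, and variables do not carry over. Pictures are saved under pics/ and viewed, at most 10 in all, crops included, and the job is handed in when it is done.

Besides the shell and the picture viewer there is one more tool, called after "Request:" as name([rows], argument=value, ...), one row to a line, values as JSON. arm_command: Moves the arm, as the interface text tells. Its arguments: {"type":"object","properties":{"steps":{"type":"array"},"squeeze":{"type":"number"}},"required":["steps"]}

```bash
mkdir -p pics
cat > h.py <<'E'
import numpy as np, cv2
from workcell import get_state, capture, calibration, sign_off
def ray(n,u,v):
    c=calibration(n); x,y=(u-c['cx'])/c['fx'],(v-c['cy'])/c['fy']
    s=1.0
    for _ in range(20): s=1+c['k1']*(x*x+y*y)/s**2
    R=np.array(c['R']);t=np.array(c['t'])
    return -R.T@t, R.T@np.array([x/s,y/s,1])
def onz(n,u,v,z):
    o,d=ray(n,u,v); return o+d*(z-o[2])/d[2]
def proj(n,X):
    c=calibration(n); p=np.array(c['R'])@np.array(X)+np.array(c['t']); x,y=p[:2]/p[2]
    s=1+c['k1']*(x*x+y*y); return np.array([c['fx']*x*s+c['cx'],c['fy']*y*s+c['cy']])
E
python3 - <<'E'
from h import *
for n in('scene','top'):
    im=capture(n)[:,:,::-1]; cv2.imwrite(f'pics/{n}0.png',im)
    cv2.imwrite(f'pics/{n}1.png',cv2.resize(im,(800,600),interpolation=cv2.INTER_CUBIC))
    c=calibration(n); print(n,c['fx'],-np.array(c['R']).T@np.array(c['t']),np.array(c['R']).round(2).tolist())
s=get_state();print(s['ee_pos'],s['orientation'],s['clock'])
E
```

```text
scene 347.8073502436514 [1.26334707 0.09718413 0.5322929 ] [[-0.1, 1.0, -0.01], [0.55, 0.04, -0.83], [-0.83, -0.09, -0.56]]
top 473.4058934359334 [0.28532702 0.03716491 1.47542902] [[-0.08, -1.0, -0.0], [-0.97, 0.08, -0.21], [0.21, -0.01, -0.98]]
[0.22717196 0.52768876 0.23046133] [-3.14005205e+00 -3.92634325e-04  2.73482547e+00] 0.1
```

View pics/top1.png

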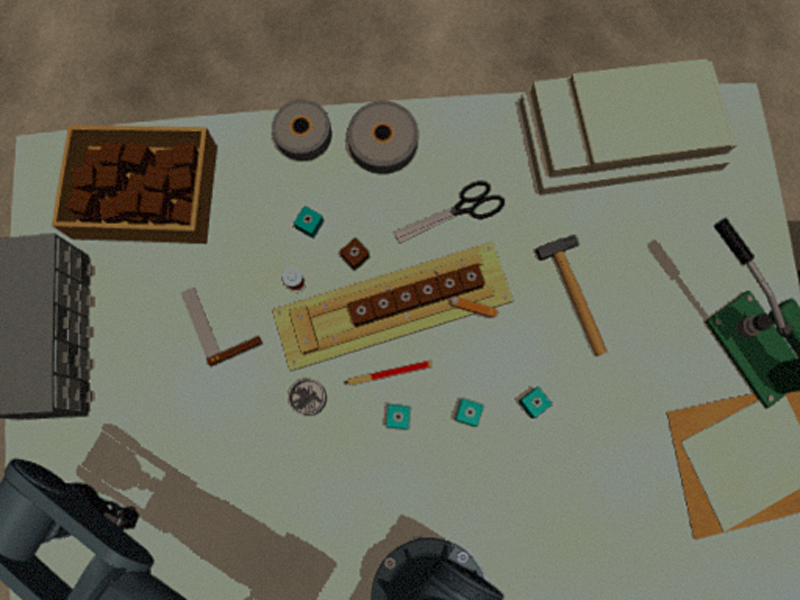

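View pics/scene1.png

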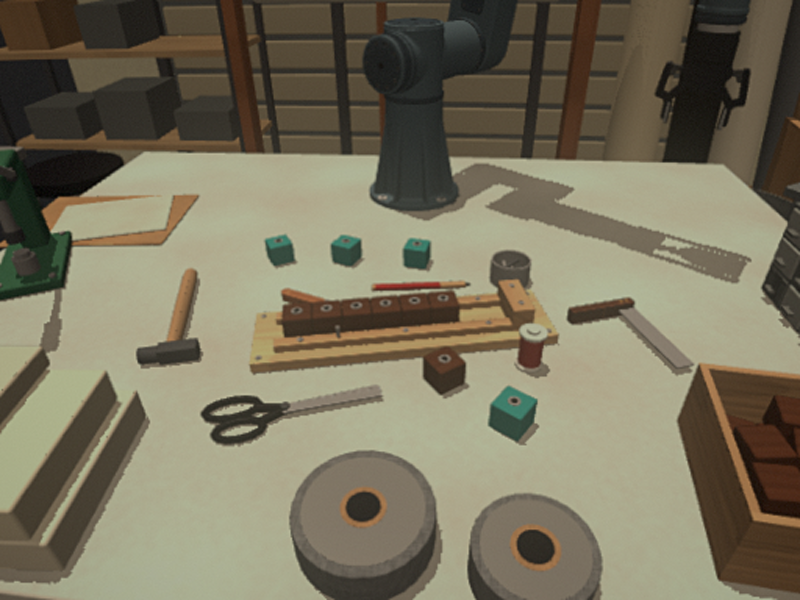

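The top view shows the jig from (275,310) to (510,270). The brown row runs from (360,310), foot1, to (472,276), foot6. The orange keeper is at (472,306), and the stop block is at (305,328). The brown foot at (354,253) stands alone, so it is the spare. The turquoise ones are look-alikes. I'll enlarge a crop to confirm.

Run:
```python
from h import *
im=cv2.imread('pics/top0.png')
cv2.imwrite('pics/c1.png',cv2.resize(im[145:245,165:340],None,fx=4.5,fy=4.5,interpolation=cv2.INTER_CUBIC))
```

```text
(no output)
```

View pics/c1.png

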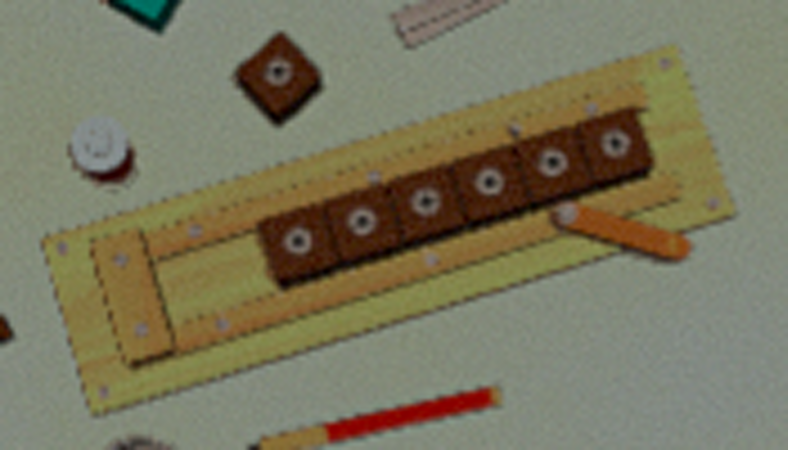

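The crop confirms it. The six touching brown feet lie between the rails: inserts at crop (298,241) to (615,144), with the last one at the open end. The orange keeper pivots at (566,213), and its free end at about (690,245) swings outwards. The lone brown foot at (279,72) is the spare.

```bash
cat >> h.py <<'E'
import json
def c2w(p,z): return onz('top',(p[0]+.5)/4.5-.5+165,(p[1]+.5)/4.5-.5+145,z)
def rot(a): return np.array([[np.cos(a),-np.sin(a)],[np.sin(a),np.cos(a)]])
def rpy(s):
    from scipy.spatial.transform import Rotation as Ro
    return Ro.from_euler('xyz',s['orientation']).as_matrix()
E
python3 - <<'E'
from h import *
# corners: jig (-x+y) etc
C={(65,235):(42,237),(65,-235):(680,45),(-65,-235):(737,213),(-65,235):(95,415)}
J=np.array(list(C))/1e3; W=np.array([c2w(p,.018)[:2] for p in C.values()])
jc,wc=J.mean(0),W.mean(0); H=(J-jc).T@(W-wc); a=np.arctan2(H[0,1]-H[1,0],H[0,0]+H[1,1])
t=wc-rot(a)@jc
print('jig',t,a,'res mm',((J@rot(a).T+t-W)*1e3).round(1).tolist())
w2j=lambda p:((rot(a).T@(np.array(p)[:2]-t))*1e3).round(1)
for p in [(298,241),(362,222),(426,202),(489,182),(552,163),(615,144)]: print('foot',w2j(c2w(p,.060)))
print('stop top edge',w2j(c2w((143,230),.056)),w2j(c2w((172,352),.056)))
print('piv',w2j(c2w((566,213),.047)),'tip',w2j(c2w((688,250),.047)))
json.dump([*t,a],open('jig.json','w'))
s=get_state();R=rpy(s);print(s['ee_pos'],R.round(3).tolist(),s['q'])
print('tooly in jig deg',np.degrees(np.arctan2(R[1,1],R[0,1])-a))
for y in(-200,-165): print(y,t+rot(a)@np.array([0,y/1e3]))
E
```

```text
jig [0.57015513 0.02306559] 0.22518614498624323 res mm [[-0.4, -0.6], [1.2, 0.7], [-1.0, -1.4], [0.2, 1.3]]
foot [ 1.1 65.4]
foot [ 0.7 20.2]
foot [  0.9 -25.3]
foot [  1.3 -70.4]
foot [   1.  -115.4]
foot [   0.8 -160.8]
stop top edge [ 40.7 163.9] [-45.5 168.4]
piv [ -32.6 -115.4] tip [ -82.2 -187. ]
[0.22717196 0.52768876 0.23046133] [[-0.918, 0.396, -0.001], [0.396, 0.918, -0.001], [0.0, -0.002, -1.0]] [ 9.57725560e-01  1.81487672e-01  1.60791037e+00  7.03761917e-05
  1.35378298e+00 -2.06319093e-01]
tooly in jig deg 53.79177608448554
-200 [ 0.61481269 -0.17188492]
-165 [ 0.60699762 -0.13776858]
```

```bash
cat >> h.py <<'E'
def to(x,y,z,ang):
    "units for tool to reach jig (x,y,z mm) with tool y at ang deg in jig"
    tx,ty,a=json.load(open('jig.json')); s=get_state(); R=rpy(s)
    p=np.r_[np.array([tx,ty])+rot(a)@np.array([x,y])/1e3,z/1e3]
    cur=np.arctan2(R[1,1],R[0,1])-a
    d=(np.radians(ang)-cur+np.pi)%(2*np.pi)-np.pi
    j=rot(a).T@(s['ee_pos'][:2]-np.array([tx,ty]))*1e3
    print('at jig',j.round(1),'z',round(s['ee_pos'][2]*1e3,1),'ang',round(np.degrees(cur),1),'F',(rot(a).T@s['force'][:2]).round(1),round(s['force'][2],1),'t',s['clock'],'w',s['gripper_width'])
    print('shift units',(R.T@(p-s['ee_pos'])/.3).round(3),'turn',round(-d/.5,3))
E
python3 -c "
from h import *
to(2,-214,180,0)"
```

```text
at jig [-221.6  568.5] z 230.5 ang 53.8 F [-0.7 -0.1] -0.2 t 0.1 w 0.08569150132613249
shift units [-2.142 -1.664  0.17 ] turn 1.878
```

Request:
arm_command([
  [[-0.1,-0.08,0,0.1,1],[-0.2,-0.16,0,0.2,1],[-0.3,-0.23,0,0.3,1],[-0.4,-0.31,0,0.4,1],[-0.5,-0.39,0,0.5,1],[-0.6,-0.47,0,0.6,1],[-0.7,-0.54,0,0.7,1],[-0.8,-0.62,0,0.8,1],[-0.9,-0.7,0,0.9,1],[-1,-0.78,0,0.94,1]],
], squeeze=20)

```text
clock: 1.1
ee_pos: [0.4107, 0.193, 0.2311]
orientation: [-3.141, -0.0, 2.263]
force: [0.3, 1.0, -0.2]
gripper_width: 0.0
grip_force: 0.0
```

```bash
python3 -c "
from h import *
to(2,-214,180,0)"
```

```text
at jig [-117.5  201.3] z 231.1 ang 26.8 F [0.5 0.9] -0.2 t 1.1 w 3.805695409049899e-05
shift units [-1.415 -0.268  0.17 ] turn 0.935
```

Request:
arm_command([
  [[-0.12,-0.02,0,0.1,1],[-0.24,-0.04,0,0.2,1],[-0.36,-0.07,0,0.3,1],[-0.48,-0.09,0,0.4,1],[-0.6,-0.11,0,0.5,1],[-0.72,-0.13,0,0.6,1],[-0.84,-0.16,0,0.7,1],[-0.96,-0.18,0,0.8,1],[-1,-0.19,0,0.9,1],[-1,-0.19,0,0.93,1]],
])

```text
clock: 2.1
ee_pos: [0.5587, -0.0743, 0.2306]
orientation: [-3.141, -0.0, 1.796]
force: [-0.3, 0.3, 0.5]
gripper_width: 0.0003
grip_force: 0.0
```

```bash
python3 -c "
from h import *
to(2,-214,40,0)"
```

```text
at jig [-32.9 -92.4] z 230.6 ang 0.0 F [-0.2  0.3] 0.5 t 2.1 w 0.0002586586945837296
shift units [-0.406  0.117  0.635] turn 0.0
```

Request:
arm_command([
  [[-0.12,0.03,0,0,1],[-0.24,0.06,0,0,1],[-0.36,0.1,0,0,1],[-0.406,0.117,0.1,0,1],[-0.406,0.117,0.22,0,1],[-0.406,0.117,0.34,0,1],[-0.406,0.117,0.45,0,1],[-0.406,0.117,0.52,0,1],[-0.406,0.117,0.54,0,1],[-0.406,0.117,0.54,0,1]],
])

```text
clock: 3.1
ee_pos: [0.6196, -0.182, 0.0684]
orientation: [-3.14, -0.002, 1.801]
force: [0.4, 0.3, 0.6]
gripper_width: -0.0002
grip_force: 0.0
```

Run:
```python
from h import *
to(1,-204,38,0)
a=capture('top')[:,:,::-1];b=capture('scene')[:,:,::-1]
a=cv2.resize(a[145:245,215:340],(500,400));b=cv2.resize(b[120:260,120:380],(743,400))
cv2.imwrite('pics/p2.png',cv2.resize(np.vstack([cv2.resize(a,(640,300)),cv2.resize(b,(640,300))]),(640,600)))
```

```text
at jig [   2.4 -210.9] z 68.4 ang 0.3 F [0.5 0.2] 0.6 t 3.1 w -0.00020149420635571055
shift units [ 0.023 -0.004  0.101] turn 0.01
```

View pics/p2.png

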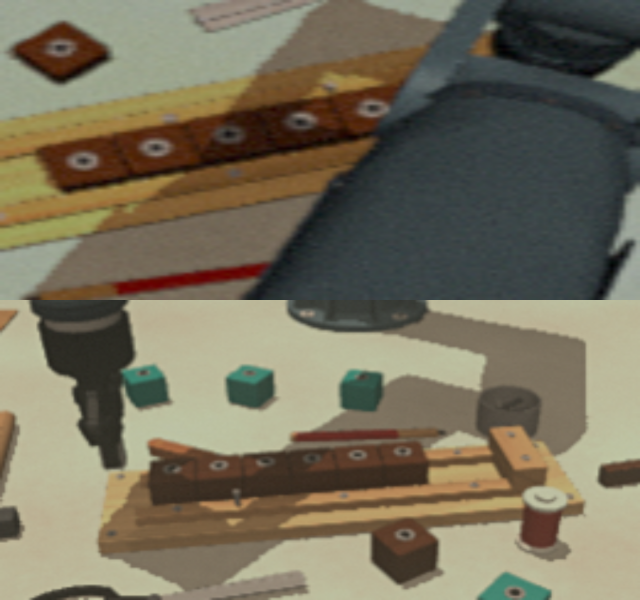

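The fingers (lower pane, about (115,460)) stand in line with the channel behind foot6, clear of the keeper and the row. I'll lower and start pushing gently.

Request:
arm_command([
  [[0,-0.004,0.05,0,1],[0,-0.004,0.1,0,1],[0.01,-0.004,0.1,0,1],[0.02,-0.004,0.1,0,1],[0.03,-0.004,0.1,0,1],[0.04,-0.004,0.1,0,1],[0.05,-0.004,0.1,0,1],[0.06,-0.004,0.1,0,1],[0.07,-0.004,0.1,0,1],[0.08,-0.004,0.1,0,1]],
])

```text
clock: 4.2
ee_pos: [0.6141, -0.1606, 0.0396]
orientation: [3.141, 0.001, 1.8]
force: [1.0, -4.0, -0.1]
gripper_width: 0.0002
grip_force: 1.6
```

```bash
python3 -c "
from h import *
to(1,-126,38,0)"
```

```text
at jig [   1.8 -188.9] z 39.6 ang 0.2 F [ 0.1 -4.1] -0.1 t 4.2 w 0.00016065166017658952
shift units [ 0.21  -0.002  0.005] turn 0.008
```

Request:
arm_command([
  [[0.015,-0.002,0.003,0,1],[0.035,-0.002,0.003,0,1],[0.055,-0.002,0.003,0,1],[0.075,-0.002,0.003,0,1],[0.095,-0.002,0.003,0,1],[0.115,-0.002,0.003,0,1],[0.135,-0.002,0.003,0,1],[0.155,-0.002,0.003,0,1],[0.175,-0.002,0.003,0,1],[0.19,-0.002,0.003,0,1]],
])

```text
clock: 5.2
ee_pos: [0.6014, -0.1058, 0.0396]
orientation: [3.139, 0.003, 1.8]
force: [1.8, -4.7, 2.7]
gripper_width: -0.0001
grip_force: 2.7
```

Run:
```python
from h import *
to(1,-116,38,0)
a=capture('top')[:,:,::-1]
cv2.imwrite('pics/p3.png',cv2.resize(a[145:245,165:340],None,fx=4.5,fy=4.5,interpolation=cv2.INTER_CUBIC))
```

```text
at jig [   1.7 -132.6] z 39.6 ang 0.2 F [ 0.7 -5. ] 2.7 t 5.2 w -0.00013206879832084825
shift units [ 0.055 -0.002  0.005] turn 0.007
```

View pics/p3.png

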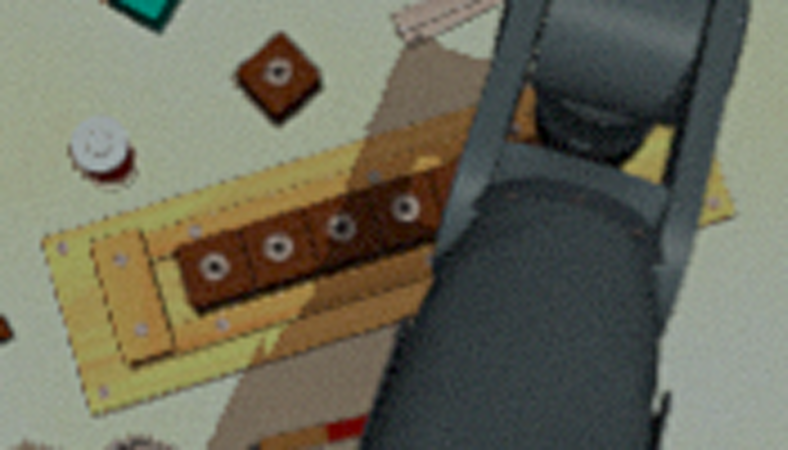

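The train is moving in one piece, with foot1 at crop (214,266). A gap of about 17 mm to the stop remains. I'll creep the rest.

Request:
arm_command([
  [[0.008,-0.002,0,0,1],[0.014,-0.002,0,0,1],[0.02,-0.002,0,0,1],[0.026,-0.002,0,0,1],[0.032,-0.002,0,0,1],[0.037,-0.002,0,0,1],[0.042,-0.002,0,0,1],[0.046,-0.002,0,0,1],[0.048,-0.002,0,0,1],[0.05,-0.002,0,0,1]],
])

```text
clock: 6.25
ee_pos: [0.5975, -0.0917, 0.0396]
orientation: [3.139, 0.003, 1.799]
force: [1.5, -5.2, 3.4]
gripper_width: -0.0
grip_force: 3.1
```

Run:
```python
from h import *
to(1,-116,38,0)
```

```text
at jig [   1.  -117.9] z 39.6 ang 0.2 F [ 0.3 -5.4] 3.4 t 6.25 w -2.6256882517888756e-06
shift units [0.007 0.    0.005] turn 0.007
```

Request:
arm_command([
  [[0.002,0,0,0,1],[0.003,0,0,0,1],[0.004,0,0,0,1],[0.005,0,0,0,1],[0.006,0,0,0,1],[0.007,0,0,0,1],[0.008,0,0,0,1],[0.009,0,0,0,1],[0.01,0,0,0,1],[0.01,0,0,0,1]],
])

```text
clock: 7.25
ee_pos: [0.5968, -0.0887, 0.0395]
orientation: [3.139, 0.003, 1.8]
force: [1.3, -5.1, 3.7]
gripper_width: 0.0
grip_force: 3.0
```

Run:
```python
from h import *
to(1,-116,38,0)
im=capture('top')[:,:,::-1];cv2.imwrite('pics/t4.png',im)
c=cv2.resize(im[145:245,165:340],None,fx=4.5,fy=4.5,interpolation=cv2.INTER_CUBIC)
cv2.imwrite('pics/p4.png',c[150:400,50:450])
```

```text
at jig [   1.  -114.9] z 39.5 ang 0.2 F [ 0.1 -5.2] 3.7 t 7.25 w 3.5895192618479626e-05
shift units [-0.004  0.     0.005] turn 0.007
```

View pics/p4.png

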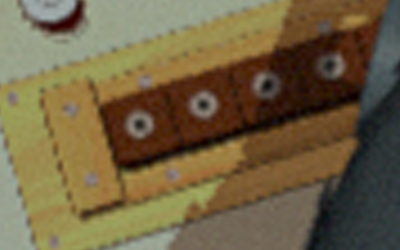

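Foot1 (crop (139,124)) is almost at the stop block, but the force is still only the sliding force of 5 N. I'll creep on.

Request:
arm_command([
  [[0.002,0,0,0,1],[0.003,0,0,0,1],[0.004,0,0,0,1],[0.005,0,0,0,1],[0.006,0,0,0,1],[0.007,0,0,0,1],[0.008,0,0,0,1],[0.008,0,0,0,1],[0.008,0,0,0,1],[0.008,0,0,0,1]],
])

```text
clock: 8.3
ee_pos: [0.5963, -0.0869, 0.0395]
orientation: [3.139, 0.003, 1.799]
force: [1.8, -7.4, 3.4]
gripper_width: -0.0002
grip_force: 3.8
```

Run:
```python
from h import *
print(c2w((189,274),.06))
tx,ty,a=json.load(open('jig.json'));print(rot(a).T@(c2w((189,274),.06)[:2]-[tx,ty]))
to(1,-116,38,0)
```

```text
[0.53975338 0.16206235 0.06      ]
[0.0014021  0.14227578]
at jig [   1. -113.] z 39.5 ang 0.2 F [ 0.1 -7.6] 3.4 t 8.3 w -0.00022909946049811254
shift units [-0.01  -0.     0.005] turn 0.007
```

Request:
arm_command([
  [[0.001,0,0,0,1],[0.002,0,0,0,1],[0.003,0,0,0,1],[0.004,0,0,0,1],[0.004,0,0,0,1],[0.004,0,0,0,1],[0.004,0,0,0,1],[0.004,0,0,0,1],[0.004,0,0,0,1],[0.004,0,0,0,1]],
])

```text
clock: 9.3
ee_pos: [0.5963, -0.0868, 0.0396]
orientation: [3.139, 0.005, 1.799]
force: [2.0, -11.7, 0.4]
gripper_width: -0.0003
grip_force: 5.8
```

Run:
```python
from h import *
to(1,-160,38,0)
```

```text
at jig [   1. -113.] z 39.6 ang 0.2 F [ -0.7 -11.9] 0.4 t 9.3 w -0.00029179781769931413
shift units [-0.157 -0.     0.006] turn 0.007
```

The row is hard against the stop: no more travel, and the force rose to 12 N. Next I'll back off, lift, and plan the keeper path.

Run:
```python
from h import *
tx,ty,a=json.load(open('jig.json')); t=np.array([tx,ty])+rot(a)@[.001,.0013]; json.dump([*t,a],open('jig.json','w'))
for p in[(497,395),(262,445)]: print('pencil',(rot(a).T@(c2w(p,.008)[:2]-t)*1e3).round())
to(0,-150,38,0)
P=lambda th,r=65:np.array([-34,-117])+r*np.array([np.sin(th),-np.cos(th)])-(9+14.5*abs(np.cos(th))+11*abs(np.sin(th)))*np.array([np.cos(th),np.sin(th)])
for th in np.linspace(-.6,1.571,11): print(round(th,2),P(th).round(1),'tool units rel start x,y',((P(th)-P(-.6))[::-1]/300).round(3))
```

```text
pencil [-135.  -36.]
pencil [-119.  129.]
at jig [  -0.  -114.3] z 39.6 ang 0.2 F [ -0.7 -11.9] 0.4 t 9.3 w -0.00029179781769931413
shift units [-0.119 -0.     0.006] turn 0.007
-0.6 [ -93.1 -155.3] tool units rel start x,y [0. 0.]
-0.38 [ -82.9 -167.4] tool units rel start x,y [-0.04   0.034]
-0.17 [ -69.5 -177. ] tool units rel start x,y [-0.072  0.079]
0.05 [ -54.7 -183.1] tool units rel start x,y [-0.093  0.128]
0.27 [ -41.7 -186.5] tool units rel start x,y [-0.104  0.171]
0.49 [ -27.5 -187.1] tool units rel start x,y [-0.106  0.219]
0.7 [ -12.7 -184.2] tool units rel start x,y [-0.096  0.268]
0.92 [   1.6 -177.5] tool units rel start x,y [-0.074  0.316]
1.14 [  14.4 -167.1] tool units rel start x,y [-0.039  0.359]
1.35 [  24.6 -153.3] tool units rel start x,y [0.007 0.392]
1.57 [  31. -137.] tool units rel start x,y [0.061 0.414]
```

Request:
arm_command([
  [[-0.02,0,0,0,1],[-0.05,0,0,0,1],[-0.1,0,0,0,1],[-0.13,0,-0.05,0,1],[-0.13,0,-0.15,0,1],[-0.13,-0.05,-0.2,0,1],[-0.13,-0.15,-0.2,0,1],[-0.13,-0.25,-0.2,0,1],[-0.12,-0.35,-0.2,0,1],[-0.12,-0.36,-0.2,0,1]],
])

```text
clock: 10.3
ee_pos: [0.4951, -0.1437, 0.0988]
orientation: [-3.14, -0.001, 1.798]
force: [0.8, -0.2, 0.6]
gripper_width: 0.0001
grip_force: 0.0
```

Run:
```python
from h import *
to(-108,-147,39,0)
im=capture('top')[:,:,::-1];b=capture('scene')[:,:,::-1]
c=cv2.resize(im[145:245,165:340],None,fx=3.6,fy=3,interpolation=cv2.INTER_CUBIC)
b=cv2.resize(b[140:250,140:380],(630,300),interpolation=cv2.INTER_CUBIC)
cv2.imwrite('pics/p5.png',np.vstack([c,b]))
```

```text
at jig [-111.4 -147.1] z 98.8 ang 0.1 F [ 0.7 -0.4] 0.6 t 10.3 w 9.457333542442207e-05
shift units [0.    0.012 0.199] turn 0.004
```

View pics/p5.png

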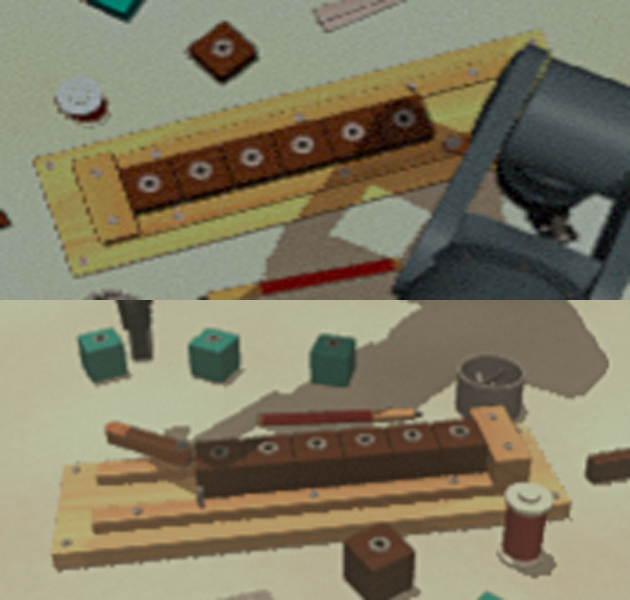

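The row is closed and against the stop; the keeper is still open. Before lowering I'll check the clearance to the turquoise look-alikes.

Run:
```python
from h import *
tx,ty,a=json.load(open('jig.json'))
for p in[(397,416),(469,411),(536,402)]: print((rot(a).T@(onz('top',p[0]*.64,p[1]*.64,.04)[:2]-[tx,ty])*1e3).round())
```

```text
[-216.   58.]
[-249.  -77.]
[-272. -207.]
```

Request:
arm_command([
  [[0,0,0.06,0,1],[0,0,0.12,0,1],[0,0,0.17,0,1],[0,0,0.199,0,1],[-0.01,0.02,0.199,0,1],[-0.02,0.04,0.199,0,1],[-0.03,0.06,0.199,0,1],[-0.045,0.075,0.199,0,1],[-0.06,0.09,0.199,0,1],[-0.07,0.1,0.199,0,1]],
])

```text
clock: 11.4
ee_pos: [0.5324, -0.1575, 0.039]
orientation: [3.141, 0.0, 1.8]
force: [-0.9, -0.0, 0.9]
gripper_width: -0.0001
grip_force: 0.3
```

Run:
```python
from h import *
to(-69.5,-177,39,0)
```

```text
at jig [ -78.1 -168.9] z 39.0 ang 0.2 F [-0.9  0.2] 0.9 t 11.4 w -5.320065441544115e-05
shift units [-0.027  0.029  0.   ] turn 0.008
```

Request:
arm_command([
  [[-0.027,0.029,0,0,1],[-0.038,0.053,0,0,1],[-0.047,0.078,0,0,1],[-0.054,0.1,0,0,1],[-0.059,0.121,0,0,1],[-0.06,0.145,0,0,1],[-0.06,0.169,0,0,1],[-0.057,0.194,0,0,1],[-0.05,0.218,0,0,1],[-0.04,0.243,0,0,1]],
])

```text
clock: 12.4
ee_pos: [0.606, -0.1519, 0.0387]
orientation: [-3.142, 0.0, 1.8]
force: [-1.1, -0.4, 0.3]
gripper_width: 0.0001
grip_force: 0.4
```

Run:
```python
from h import *
to(1.6,-177.5,39,0)
b=capture('scene')[:,:,::-1]
cv2.imwrite('pics/p6.png',cv2.resize(b[140:250,140:380],(720,330),interpolation=cv2.INTER_CUBIC))
```

```text
at jig [  -5.2 -179.9] z 38.7 ang 0.2 F [-1.2 -0.2] 0.3 t 12.4 w 0.00010311794853781791
shift units [ 0.008  0.023 -0.001] turn 0.008
```

View pics/p6.png

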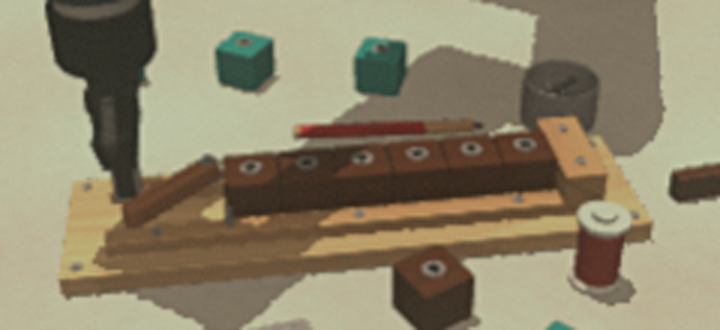

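The keeper is swinging with the fingertips behind it (free end at (130,212)), about 0.8 rad. I'll carry on round.

Request:
arm_command([
  [[0.008,0.023,0,0,1],[0.025,0.044,0,0,1],[0.043,0.065,0,0,1],[0.065,0.084,0,0,1],[0.089,0.099,0,0,1],[0.105,0.107,0,0,1],[0.118,0.112,0,0,1],[0.128,0.116,0,0,1],[0.134,0.118,0,0,1],[0.138,0.118,0,0,1]],
])

```text
clock: 13.45
ee_pos: [0.6306, -0.1038, 0.0388]
orientation: [3.141, 0.0, 1.8]
force: [-0.1, -0.4, -0.7]
gripper_width: -0.0004
grip_force: 0.3
```

Run:
```python
from h import *
to(30,-135,39,0)
```

```text
at jig [  29.6 -138.5] z 38.8 ang 0.2 F [-0.2 -0.4] -0.7 t 13.45 w -0.00037704253421441393
shift units [ 0.012  0.001 -0.001] turn 0.007
```

Creep onto the stop pin.

Request:
arm_command([
  [[0.002,0,0,0,1],[0.004,0,0,0,1],[0.006,0,0,0,1],[0.008,0,0,0,1],[0.01,0,0,0,1],[0.011,0,0,0,1],[0.012,0,0,0,1],[0.012,0,0,0,1],[0.012,0,0,0,1],[0.012,0,0,0,1]],
])

```text
clock: 14.45
ee_pos: [0.6297, -0.1005, 0.0387]
orientation: [3.142, 0.0, 1.8]
force: [1.1, -1.9, 0.9]
gripper_width: 0.0001
grip_force: 0.9
```

Run:
```python
from h import *
to(30,-133,39,0)
```

```text
at jig [  29.5 -135.1] z 38.7 ang 0.2 F [ 0.6 -2.1] 0.9 t 14.45 w 0.00010547770458276547
shift units [ 0.007  0.002 -0.001] turn 0.007
```

Request:
arm_command([
  [[0.001,0,0,0,1],[0.002,0,0,0,1],[0.003,0,0,0,1],[0.004,0,0,0,1],[0.005,0,0,0,1],[0.006,0,0,0,1],[0.006,0,0,0,1],[0.006,0,0,0,1],[0.006,0,0,0,1],[0.006,0,0,0,1]],
])

```text
clock: 15.45
ee_pos: [0.6297, -0.1002, 0.0389]
orientation: [3.141, 0.002, 1.8]
force: [1.2, -7.3, -2.5]
gripper_width: 0.0002
grip_force: 3.9
```

Run:
```python
from h import *
to(30,-160,39,0)
```

```text
at jig [  29.5 -134.7] z 38.9 ang 0.2 F [-0.5 -7.3] -2.5 t 15.45 w 0.00019787246441092715
shift units [-0.084  0.001 -0.   ] turn 0.007
```

The keeper is on its pin: 7 N and no travel. I'll back off and clear the view.

Request:
arm_command([
  [[-0.02,0,0,0,1],[-0.06,0,0,0,1],[-0.1,0,-0.05,0,1],[-0.12,0,-0.15,0,1],[-0.14,0,-0.3,0,1],[-0.2,-0.08,-0.42,0,1],[-0.3,-0.18,-0.5,0,1],[-0.4,-0.28,-0.5,0,1],[-0.52,-0.38,-0.5,0,1],[-0.62,-0.48,-0.5,0,1]],
])

```text
clock: 16.45
ee_pos: [0.5305, -0.315, 0.1907]
orientation: [3.14, 0.002, 1.8]
force: [0.7, -0.6, -0.6]
gripper_width: 0.0
grip_force: 0.0
```

Run:
```python
from h import *
to(30,-160,39,0)
im=capture('top')[:,:,::-1];b=capture('scene')[:,:,::-1]
c=cv2.resize(im[145:245,165:340],(630,300),interpolation=cv2.INTER_CUBIC)
b=cv2.resize(b[140:250,140:380],(630,300),interpolation=cv2.INTER_CUBIC)
cv2.imwrite('pics/p7.png',np.vstack([c,b]))
```

```text
at jig [-115.1 -322. ] z 190.7 ang 0.2 F [ 0.5 -0.7] -0.6 t 16.45 w 3.5468125084850095e-06
shift units [0.539 0.485 0.505] turn 0.007
```

View pics/p7.png

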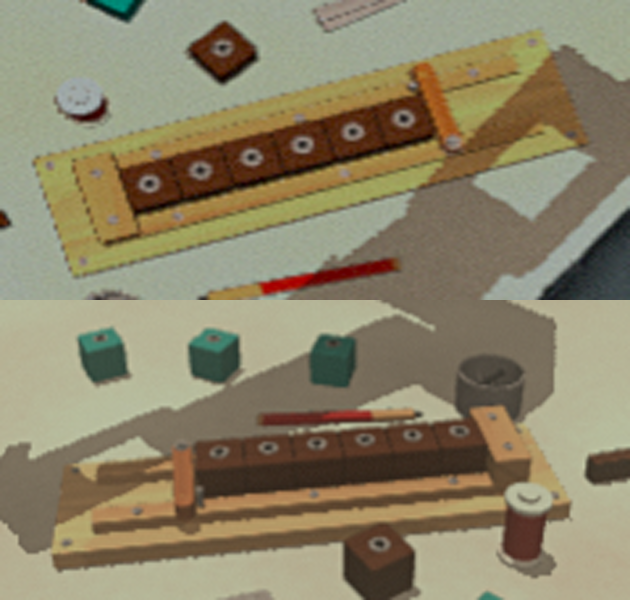

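The keeper lies square across both rails against its pin (top pane, (452,143) to (425,65)). The row is closed against the stop (foot1 at (149,183)), and nothing else has moved.

```bash
python3 -c "
from h import *
print(sign_off())"
```

```text
the job is handed in; nothing more can be done
None
```

The job is handed in at about 16.5 s on the robot clock: the row of six feet is closed up against the end stop, the keeper is square across the rails on its pin, and the last pictures show nothing else around the jig moved; sign-off returned no verdict.

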